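Clear and build up the column of spares

TASK

Someone left a heat sink on top of the brown carton: put it in the green tray, then build the column of spares on the brown carton where it stands: first the blue carton, then the yellow-lidded steel tin on top of that. Set each one down gently, flat and right way up, centred on the one below with its long sides parallel and nothing overhanging, and let go of each before fetching the next. Do not shift the brown carton, and leave the hard drive and the screwdriver where they are.

Things in the scene. Friction and masses are not known exactly. Their poses are not given: they have to be found in the camera images.
- base_mid (a point): Centre (half-way up) of the brown cardboard carton with orange tape, 140 x 80 x 58 mm high, 1.6 kg, closed, standing loose on the table: the foot of the column. x runs along its 140 mm side, y along its 80 mm side, z up. It is not to be picked up.
- carton_mid (a point): Centre (half-way up) of the blue closed carton with white tape, 124 x 62 x 46 mm high, about 0.25 to 0.5 kg, rigid. x along its 124 mm side, y along its 62 mm side, z up. Starts lying on the table, right way up. Grasp it across its short side.
- tin_mid (a point): Centre (half-way up) of the closed steel tin with a yellow rim to its lid, 106 x 50 x 34 mm high, about 0.15 to 0.3 kg. x along its 106 mm side, y along its 50 mm side, z up. Starts lying on the table, right way up. Grasp it across its short side.
- sink_mid (a point): Centre (half-way up) of the finned aluminium heat sink, 46 x 46 x 34 mm high, 0.12 kg, loose on top of the brown carton (its centre 75 mm above the table), fins up; it can be grasped like a solid block across x or y (its sides). z up.
- tray: Open green plastic tray fixed to the table, 150 x 130 x 25 mm high outside, walls and floor 4 mm thick, empty. Origin at the centre of its underside, on the table top (height 0); x along its 150 mm side, y along its 130 mm side, z up. Any place and any yaw inside will do for the heat sink.
- drive: Bare silver hard drive, 147 x 102 x 26 mm, loose bystander; origin at the centre of its underside.
- driver: Red-handled screwdriver, 180 mm long, lying on the table, loose bystander; origin on the underside near its middle.
Not all that is in view belongs to the job. There is more than one size of the part that bears sink_mid; the job needs the smallest.

How it is judged:
By the outcome, as a careful person would: the job done as asked, in the order asked, and still so for the second after the job is handed in, with the robot touching nothing.
It also fails if it takes over 72 s, if anything falls off the work surface, if the arm or the gripper's body presses on something with over 40 N, if the wrist force passes 120 N, or if a joint passes its speed limit or range.

ROBOT

A 6-joint arm with a two-finger parallel gripper is mounted at the origin on the work surface. World frame = base frame: x ahead of the robot, y to its left, z up, the work surface at z = 0. Lengths are in m, angles in rad, forces in N, time in s.
With the tool pointing down it reaches from about 0.275 to 0.85 m from the base axis. Payload 5.2 kg.
Tool frame: the origin (TCP) lies at the very end of the fingers, on their centre line; the grasp point (between the pads) lies env.grip_point_offset behind it (env.grip_point_offset is the distance from the TCP to the grasp point, in m); z points along the fingers, y is the line along which they close (so a half turn about z gives the same grasp; the last joint's range is limited). The gripper opens to 85 mm and grips with 20 to 120 N. Pads are 22 mm wide; open, the fingers measure 114 mm over their backs; the gripper's body (76 mm by 85 mm) begins 54 mm behind the grasp point. The pads swing forward as they close: fully open they stand 13 mm farther back than shut.
Start: joints at [0.996, 0.259, 1.535, -0, 1.348, -0.203], TCP at [0.2, 0.512, 0.231] pointing down, gripper open.
Joint ranges: [-3.14, 3.14], [-0.91, 2.08], [0.19, 2.58], [-1.22, 4.36], [0.22, 2.71], [-3.12, 3.12]. Speed limits (rad/s): [2.57, 2.57, 3.14, 3.14, 3.14, 3.14].

INTERFACE

Orientations are given as a unit quaternion [x, y, z, w].
In Python, from rig import env gives the robot as it stands.
- The arm moves only by the tool servo_tool, never from a script. Its argument "series" is a list of rows, each an object of numbers: "dx", "dy", "dz": the shift along the tool's x, y, z normalised to -1 to 1, where 1 is 4 cm; "ax", "ay", "az": the turn, a rotation vector about the tool's x, y, z normalised to -1 to 1, where 1 is 0.1 rad. A call has 1 to 20 rows; each row shifts and turns the commanded pose from where the row before left it, along the tool's axes as they then stand; what a row does not reach is not made up. A row lasts 1/10 s, in which the tool goes at most 50 mm and 8.59 degrees, less where a joint would pass 70% of its speed; a pose out of reach is approached as far as the arm can. A call with a number of a shift or a turn outside -1 to 1 is refused whole. A call with a gripper value outside its range is refused whole. "fingers" is the closure, from 0 (fully open) to 1 (shut), set as the call begins (left out, the last holds). The fingers move at their own pace and stop on an object; "newtons" is the grip in N (left out, the last holds). Time passes only in rows, so rows that do not move let the fingers close. It gives the time, the measured TCP pose, the force, the opening and the grip force at its end, in the units of the state.
- env.read_state(): the state, without advancing time (a new reading comes with each control period).
- env.camera(name): name is "side" or "top"; returns the picture (420x560x3 uint8, red, green, blue); there is no depth.
- env.camera_info(name): a dict with "camera_matrix" (3x3 intrinsics, pixels), "R" (3x3) and "t" (3): a world point X has camera coordinates R X + t. Camera axes: x right, y down, z forward; pixel columns grow to the right and rows downward; lengths in m; the calibration is good to about 2 mm. A picture is of the moment at which its call begins. camera_info takes no time and is no camera call.
- env.job_done(): hands the job in; it is judged then, once.
Trained networks look in the newest picture that a camera, given by its name, has taken for a name from the list of things; names that differ only in an ending like _2 or _b are one class to them, and where a whole thing is asked for, a point or a joint stands for the part that bears it (a point fixed in the world has none). Each returns a list of dicts, best first, with "score" (0 to 1); they miss things now and then, are a little off and sometimes report something else, mostly with a low value. They report only what shows in the picture. A call takes as long as a camera call. They do not tell look-alikes from the thing itself.
- env.recognise(camera, query): "centre" ([x, y, z] in m, in world coordinates, good to about 4 mm: the middle of the surface that is visible of it).
The state is a dict: "t": time; "joint_pos": joint angles; "joint_velocities": joint speeds; "effort": joint torques, N m; "position": TCP position; "orientation": TCP orientation; "force": force on the tool from outside, world axes, zero at the start; "ft_torque": the same for the moment, N m; "opening": finger opening in m; "grip_force": force on a finger pad.
Only numpy, scipy, OpenCV 4.12 (cv2) and the standard library are available. Lean on these libraries where they do the work, as an engineer would, in place of code of your own. Each camera call takes 0.05 s, during which the arm holds its last target. There are 200 camera calls.

## Working session

There is one attempt and no reset: what is moved stays moved. The work goes in short steps, Python scripts to look and compute and a tool call to move; the robot and the scene stay as the last step left them, time stands still between calls to the robot, and variables do not carry over. Pictures are saved under pics/ and viewed, at most 10 in all, crops included, and the job is handed in when it is done.

Besides the shell and the picture viewer there is one more tool, called after "Request:" as name(argument=value, ...) on one line, values as JSON. servo_tool: Moves the arm, as the interface text tells. Scaled input: -1 to 1 covers 4 cm each way for a shift and 0.1 rad each way for a turn. Its arguments: {"type":"object","properties":{"series":{"type":"array","items":{"type":"object","properties":{"dx":{"type":"number"},"dy":{"type":"number"},"dz":{"type":"number"},"ax":{"type":"number"},"ay":{"type":"number"},"az":{"type":"number"}}}},"fingers":{"type":"number"},"newtons":{"type":"number"}},"required":["series"]}

```bash
mkdir -p pics; ls; python3 - <<'E'
from rig import env
import cv2,numpy as np
for c in("top","side"):
    im=env.camera(c); cv2.imwrite(f"pics/{c}0.png",im[:,:,::-1])
    i=env.camera_info(c); print(c,np.round(i["camera_matrix"],1).tolist(),np.round(i["R"],3).tolist(),np.round(i["t"],3).tolist())
    for q in("base_mid","carton_mid","tin_mid","sink_mid","tray"):
        print(q,[(np.round(d["centre"],3).tolist(),round(d["score"],2)) for d in env.recognise(c,q)][:4])
print(env.grip_point_offset,env.read_state())
E
```

```text
pics
top [[393.2, 0.0, 282.9], [0.0, 393.2, 213.0], [0.0, 0.0, 1.0]] [[-0.027, -1.0, -0.012], [-0.996, 0.028, -0.087], [0.087, 0.01, -0.996]] [0.026, 0.534, 0.98]
base_mid [([0.531, 0.073, 0.06], 0.73)]
carton_mid [([0.61, -0.242, 0.049], 0.63)]
tin_mid [([0.428, -0.296, 0.034], 0.74), ([0.492, 0.082, 0.08], 0.47)]
sink_mid [([0.357, 0.088, 0.035], 0.85), ([0.489, 0.08, 0.084], 0.69)]
tray [([0.462, 0.295, 0.006], 0.87)]
side [[521.7, 0.0, 285.6], [0.0, 521.7, 212.8], [0.0, 0.0, 1.0]] [[0.972, -0.234, -0.0], [-0.127, -0.526, -0.841], [0.197, 0.818, -0.541]] [-0.515, 0.118, 0.943]
base_mid [([0.519, 0.049, 0.046], 0.67)]
carton_mid [([0.603, -0.275, 0.046], 0.67)]
tin_mid [([0.429, -0.32, 0.031], 0.65), ([0.662, 0.262, 0.024], 0.36)]
sink_mid [([0.442, -0.09, 0.04], 0.76), ([0.488, 0.061, 0.09], 0.63), ([0.357, 0.07, 0.031], 0.62), ([0.428, -0.322, 0.03], 0.41)]
tray [([0.457, 0.304, 0.007], 0.78), ([0.429, -0.32, 0.031], 0.73), ([0.691, -0.01, 0.02], 0.58)]
0.0187 {'t': 0.6, 'joint_pos': array([ 9.96188569e-01,  2.58582187e-01,  1.53497921e+00, -2.26138422e-05,
        1.34800224e+00, -2.02821500e-01]), 'joint_velocities': array([-2.71225721e-04, -8.41867067e-05,  8.60563651e-04, -3.08877569e-05,
       -1.05280890e-03,  1.23263368e-03]), 'effort': array([-7.99201207e-04, -4.45661151e+01, -2.90765762e+01, -2.41606067e-04,
        1.02404101e-03,  3.34533229e-05]), 'position': array([0.19980758, 0.51243592, 0.23132769]), 'orientation': array([1.84821893e-01, 9.82772032e-01, 9.24473979e-06, 1.57027135e-05]), 'force': array([-0.2834708 ,  0.01947481,  0.49286009]), 'ft_torque': array([-0.04318712,  0.00167855, -0.01173022]), 'grip_force': 0.0, 'opening': 0.08504033976737665}
```

View pics/top0.png

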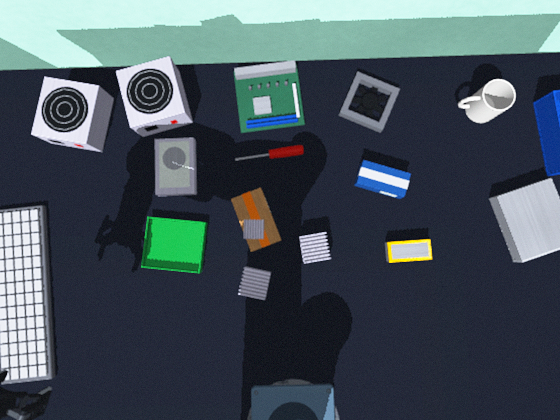

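View pics/side0.png

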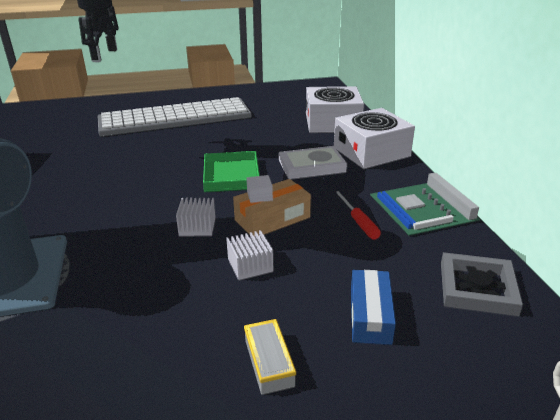

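The sink candidates in the top view are (253,230) small on the brown carton, (314,247) larger, and (254,283) larger. The first fits: it is on the carton and the smallest. I'll confirm it in a crop and measure the outlines.

```bash
cat > h.py <<'E'
import numpy as np,cv2
from rig import env
def ray(c,uv,z):
    i=env.camera_info(c);K,R,t=map(np.array,(i["camera_matrix"],i["R"],i["t"]))
    d=R.T@np.linalg.inv(K)@np.array([uv[0],uv[1],1.]);o=-R.T@t
    return (o+d*(z-o[2])/d[2])[:2]
def proj(c,X):
    i=env.camera_info(c);K,R,t=map(np.array,(i["camera_matrix"],i["R"],i["t"]))
    p=(K@(R@np.atleast_2d(X).T+t[:,None]));return (p[:2]/p[2]).T
def box(x,y,yaw,l,w,z):
    c,s=np.cos(yaw),np.sin(yaw)
    return np.array([[x+c*a-s*b,y+s*a+c*b,z] for a,b in((l/2,w/2),(-l/2,w/2),(-l/2,-w/2),(l/2,-w/2))])
def crop(im,x0,y0,w,h,k,name,polys=(),cam="top"):
    o=cv2.resize(im[y0:y0+h,x0:x0+w,::-1],None,fx=k,fy=k,interpolation=cv2.INTER_CUBIC)
    for P in polys:
        q=((proj(cam,P)-[x0,y0]+.5)*k-.5).astype(int)
        cv2.polylines(o,[q],True,(0,255,0),1)
    cv2.imwrite(name,o)
def fit(P,c,im,mask,l,w,ztop,h,init):
    pass
E
python3 - <<'E'
from h import *
im=cv2.imread("pics/top0.png")[:,:,::-1]
crop(im,222,150,222,150,3.6,"pics/c1.png")
hsv=cv2.cvtColor(im.copy(),cv2.COLOR_RGB2HSV)
def seg(lo,hi,roi,z,name):
    m=cv2.inRange(hsv,lo,hi);mm=np.zeros_like(m);x0,y0,x1,y1=roi;mm[y0:y1,x0:x1]=m[y0:y1,x0:x1]
    mm=cv2.morphologyEx(mm,cv2.MORPH_CLOSE,np.ones((9,9)));mm=cv2.morphologyEx(mm,cv2.MORPH_OPEN,np.ones((3,3)))
    p=np.argwhere(mm>0)[:,::-1]
    w=np.array([ray("top",q,z) for q in p]).astype(np.float32)
    r=cv2.minAreaRect(w*1000);print(name,len(p),r, r[2])
seg((3,80,70),(25,255,255),(225,180,290,255),.058,"base")
seg((95,80,60),(125,255,255),(350,150,415,205),.046,"carton")
seg((20,100,120),(35,255,255),(380,230,440,270),.034,"tin")
seg((50,100,60),(75,255,255),(135,205,215,280),.025,"tray")
E
```

```text
base 1501 ((518.6346435546875, 78.83892822265625), (142.85122680664062, 81.2318115234375), 19.75602912902832) 19.75602912902832Traceback (most recent call last):
  File "<stdin>", line 12, in <module>
  File "<stdin>", line 9, in seg
  File "h.py", line 4, in ray
    i=env.camera_info(c);K,R,t=map(np.array,(i["camera_matrix"],i["R"],i["t"]))
ValueError: time passes only in moves, steps and waits
```

View pics/c1.png

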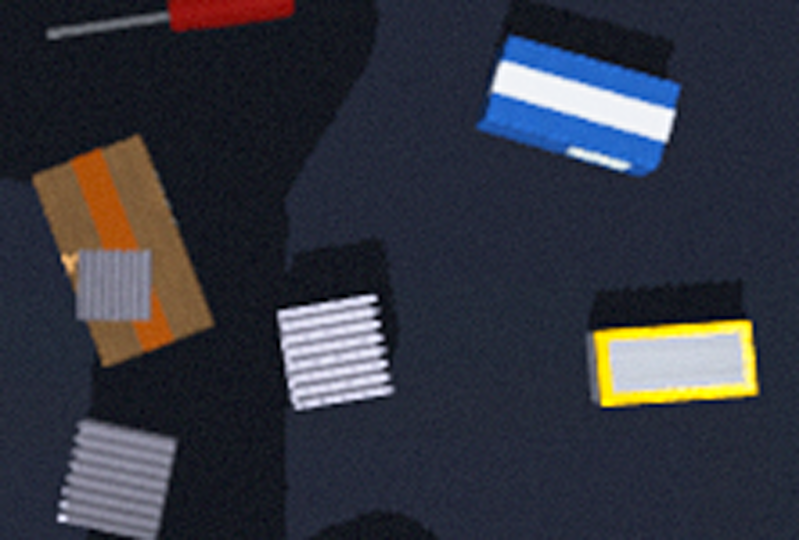

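The crop confirms it: the sink on the carton (crop (115,285)) is smaller than those at (335,350) and (120,480). Next I'll fit box silhouettes to the masks.

```bash
python3 - <<'E'
s=open("h.py").read()
a=s.index("def ray");b=s.index("def box")
s=s[:a]+'''from functools import lru_cache
@lru_cache
def cal(c):
    i=env.camera_info(c);return tuple(np.array(i[k]) for k in("camera_matrix","R","t"))
def ray(c,uv,z):
    K,R,t=cal(c);d=R.T@np.linalg.inv(K)@np.array([uv[0],uv[1],1.]);o=-R.T@t
    return (o+d*(z-o[2])/d[2])[:2]
def proj(c,X):
    K,R,t=cal(c);p=K@(R@np.atleast_2d(X).T+t[:,None]);return (p[:2]/p[2]).T
'''+s[b:s.index("def fit")]+'''
from scipy.optimize import minimize
def mask(im,lo,hi,roi,close=5):
    m=cv2.inRange(cv2.cvtColor(np.ascontiguousarray(im),cv2.COLOR_RGB2HSV),lo,hi);mm=np.zeros_like(m);x0,y0,x1,y1=roi
    mm[y0:y1,x0:x1]=m[y0:y1,x0:x1];mm=cv2.morphologyEx(mm,cv2.MORPH_OPEN,np.ones((2,2)));return cv2.morphologyEx(mm,cv2.MORPH_CLOSE,np.ones((close,close)))
def fit(cams,masks,l,w,z0,z1,init):
    """yaw/xy of a box whose silhouette best covers the masks"""
    def cost(p):
        s=0
        for c,m in zip(cams,masks):
            q=proj(c,np.vstack([box(*p,l,w,z0),box(*p,l,w,z1)]))
            hull=cv2.convexHull(q.astype(np.float32))[:,0]
            r=np.zeros(m.shape,np.uint8);cv2.fillConvexPoly(r,np.round(hull*256).astype(np.int32),255,cv2.LINE_AA,8)
            s+=np.abs(r.astype(float)-m).sum()/m.sum()
        return s
    best=None
    for _ in range(3):
        x0=init if best is None else best.x
        S=np.array([x0]+[np.array(x0)+d for d in((.012,0,0),(0,.012,0),(0,0,.12))])
        best=minimize(cost,x0,method="Nelder-Mead",options=dict(initial_simplex=S,xatol=1e-5,fatol=1e-6))
    return np.round(best.x,4),round(best.fun,3)
'''
open("h.py","w").write(s)
E
cat > m.py <<'E'
from h import *
T=cv2.imread("pics/top0.png")[:,:,::-1];S=cv2.imread("pics/side0.png")[:,:,::-1]
P=[]
def go(n,lo,hi,rt,rs,l,w,z0,z1,init,close=9,zz=None):
    mt=mask(T,lo,hi,rt,close);
    r=fit(["top"],[mt],l,w,z0,z1,init);print(n,"top",*r)
    P.append(box(*r[0],l,w,z1))
    if rs:
        ms=mask(S,lo,hi,rs,close);q=fit(["side"],[ms],l,w,z0,z1,init);print(n,"side",*q)
go("base",(3,60,50),(25,255,255),(225,180,290,255),None,.14,.08,.03,.058,(.519,.079,.35),15)
go("blue",(95,110,70),(125,255,255),(350,150,415,205),(345,260,400,350),.124,.062,0,.046,(.61,-.24,-1.85),13)
go("tin",(20,100,100),(35,255,255),(380,230,440,270),(240,310,300,400),.106,.05,.027,.034,(.428,-.3,-1.5),25)
go("tray",(50,100,40),(75,255,255),(135,205,215,280),None,.15,.13,0,.025,(.46,.295,-1.6),9)
go("sink",(0,0,85),(179,60,255),(240,215,268,242),None,.046,.046,.062,.092,(.489,.08,0),5)
crop(T,222,150,222,150,3.6,"pics/c2.png",P)
E
python3 m.py
```

```text
base top [0.5163 0.0764 0.346 ] 0.293
blue top [ 0.6109 -0.2469 -1.8802] 0.124
blue side [ 0.6155 -0.2457 -1.9081] 0.543
tin top [ 0.4283 -0.3045 -1.5283] 0.044
tin side [ 0.4315 -0.3065 -1.5341] 0.031
tray top [ 0.4603  0.29   -1.693 ] 0.032
sink top [ 0.4914  0.0809 -0.0386] 0.136
```

View pics/c2.png

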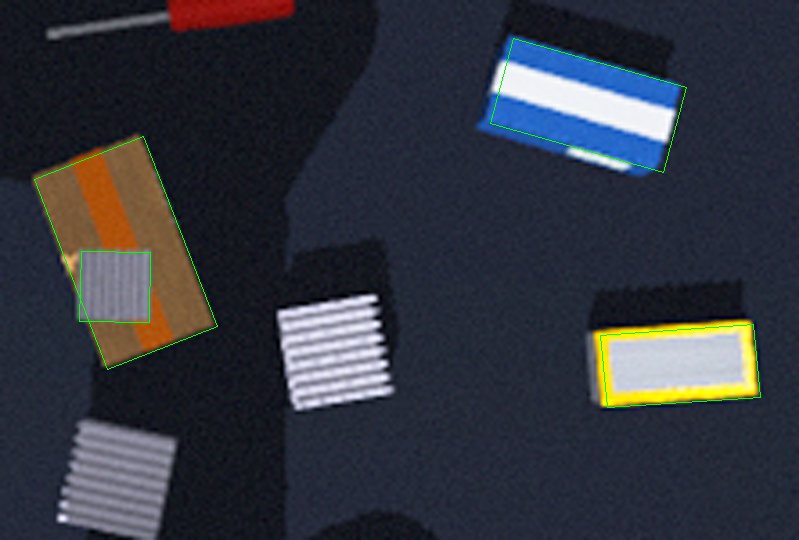

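```bash
cat > plan.py <<'E'
import sys,numpy as np
from rig import env
from scipy.spatial.transform import Rotation as Ro
# plan.py x y z phi : phi = world angle of closing line; shifts are AFTER the turn
x,y,z,ph=map(float,sys.argv[1:5]);s=env.read_state()
M=Ro.from_quat(s["orientation"]).as_matrix();cur=np.arctan2(M[1,1],M[0,1])
d=np.array([x,y,z])-s["position"]
c,sn=np.cos(ph),np.sin(ph)
print("t",round(s["t"],2),"pos",np.round(s["position"],4),"phi",round(cur,4),"open",round(s["opening"],4),"tilt",np.round(M[:,2],4))
print("az total",round(-(ph-cur)/.1,3),"dx,dy,dz total",np.round(np.array([-sn*d[0]+c*d[1],c*d[0]+sn*d[1],-d[2]])/.04,3))
E
python3 plan.py .4914 .0809 .14 1.532
```

```text
t 0.6 pos [0.1998 0.5124 0.2313] phi 1.199 open 0.085 tilt [ 0.  0. -1.]
az total -3.33 dx,dy,dz total [ -7.703 -10.498   2.283]
```

Request:
servo_tool(series=[{"az": -0.83}, {"az": -0.83}, {"az": -0.83}, {"az": -0.84}, {"dx": -0.48, "dy": -0.66, "dz": 0.14}, {"dx": -0.48, "dy": -0.66, "dz": 0.14}, {"dx": -0.48, "dy": -0.66, "dz": 0.14}, {"dx": -0.48, "dy": -0.66, "dz": 0.14}, {"dx": -0.48, "dy": -0.66, "dz": 0.14}, {"dx": -0.48, "dy": -0.66, "dz": 0.14}, {"dx": -0.48, "dy": -0.66, "dz": 0.14}, {"dx": -0.48, "dy": -0.66, "dz": 0.14}, {"dx": -0.48, "dy": -0.66, "dz": 0.14}, {"dx": -0.48, "dy": -0.66, "dz": 0.14}, {"dx": -0.48, "dy": -0.66, "dz": 0.14}, {"dx": -0.48, "dy": -0.66, "dz": 0.14}, {"dx": -0.48, "dy": -0.66, "dz": 0.14}, {"dx": -0.48, "dy": -0.66, "dz": 0.14}, {"dx": -0.48, "dy": -0.66, "dz": 0.14}, {"dx": -0.48, "dy": -0.66, "dz": 0.14}], fingers=0, newtons=25)

```text
schema error: expected keys dx, dy, dz, ax, ay, az
```

```bash
python3 plan.py .4914 .0809 .0625 1.532; python3 - <<'E'
from h import *
im=env.camera("side");cv2.imwrite("pics/side1.png",im[:,:,::-1])
crop(im,190,60,180,190,3,"pics/s1.png",[box(.4914,.0809,-.0386,.046,.046,.092),box(.5165,.0765,.346,.14,.08,.058)],"side")
E
```

```text
t 0.6 pos [0.1998 0.5124 0.2313] phi 1.199 open 0.085 tilt [ 0.  0. -1.]
az total -3.33 dx,dy,dz total [ -7.703 -10.498   4.221]
```

View pics/s1.png

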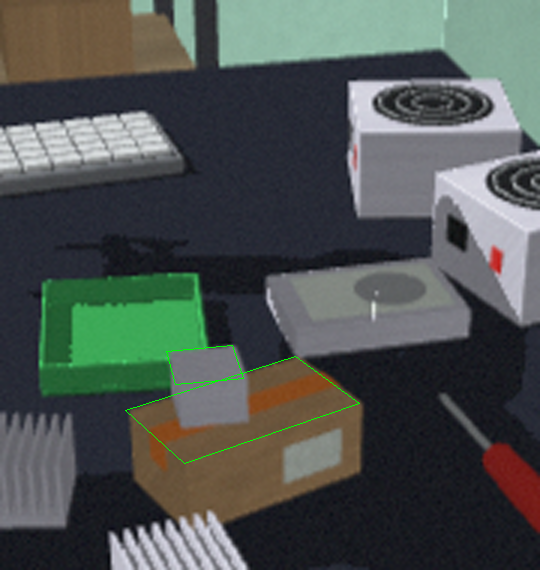

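The side view agrees within about 2–3 mm in x, averaging to a sink x of about 0.493 and a base x of about 0.5175. The move was refused because every row needs all six keys, so I'm resending it.

Request:
servo_tool(series=[{"dx": 0, "dy": 0, "dz": 0, "ax": 0, "ay": 0, "az": -0.83}, {"dx": 0, "dy": 0, "dz": 0, "ax": 0, "ay": 0, "az": -0.83}, {"dx": 0, "dy": 0, "dz": 0, "ax": 0, "ay": 0, "az": -0.83}, {"dx": 0, "dy": 0, "dz": 0, "ax": 0, "ay": 0, "az": -0.84}, {"dx": -0.48, "dy": -0.66, "dz": 0.14, "ax": 0, "ay": 0, "az": 0}, {"dx": -0.48, "dy": -0.66, "dz": 0.14, "ax": 0, "ay": 0, "az": 0}, {"dx": -0.48, "dy": -0.66, "dz": 0.14, "ax": 0, "ay": 0, "az": 0}, {"dx": -0.48, "dy": -0.66, "dz": 0.14, "ax": 0, "ay": 0, "az": 0}, {"dx": -0.48, "dy": -0.66, "dz": 0.14, "ax": 0, "ay": 0, "az": 0}, {"dx": -0.48, "dy": -0.66, "dz": 0.14, "ax": 0, "ay": 0, "az": 0}, {"dx": -0.48, "dy": -0.66, "dz": 0.14, "ax": 0, "ay": 0, "az": 0}, {"dx": -0.48, "dy": -0.66, "dz": 0.14, "ax": 0, "ay": 0, "az": 0}, {"dx": -0.48, "dy": -0.66, "dz": 0.14, "ax": 0, "ay": 0, "az": 0}, {"dx": -0.48, "dy": -0.66, "dz": 0.14, "ax": 0, "ay": 0, "az": 0}, {"dx": -0.48, "dy": -0.66, "dz": 0.14, "ax": 0, "ay": 0, "az": 0}, {"dx": -0.48, "dy": -0.66, "dz": 0.14, "ax": 0, "ay": 0, "az": 0}, {"dx": -0.48, "dy": -0.66, "dz": 0.14, "ax": 0, "ay": 0, "az": 0}, {"dx": -0.48, "dy": -0.66, "dz": 0.14, "ax": 0, "ay": 0, "az": 0}, {"dx": -0.48, "dy": -0.66, "dz": 0.14, "ax": 0, "ay": 0, "az": 0}, {"dx": -0.48, "dy": -0.66, "dz": 0.14, "ax": 0, "ay": 0, "az": 0}], fingers=0, newtons=25)

```text
t: 2.65
position: [0.4912, 0.0772, 0.1417]
orientation: [0.019, 1.0, 0.0, 0.0]
force: [-0.0, 0.5, -0.3]
opening: 0.0852
grip_force: 0.0
```

```bash
python3 plan.py .4925 .081 .0625 1.532
```

```text
t 2.65 pos [0.4912 0.0772 0.1417] phi 1.5318 open 0.0852 tilt [ 6.e-04  0.e+00 -1.e+00]
az total -0.002 dx,dy,dz total [-0.03   0.097  1.979]
```

Request:
servo_tool(series=[{"dx": -0.03, "dy": 0.1, "dz": 0.4, "ax": 0, "ay": 0, "az": 0}, {"dx": 0, "dy": 0, "dz": 0.4, "ax": 0, "ay": 0, "az": 0}, {"dx": 0, "dy": 0, "dz": 0.4, "ax": 0, "ay": 0, "az": 0}, {"dx": 0, "dy": 0, "dz": 0.4, "ax": 0, "ay": 0, "az": 0}, {"dx": 0, "dy": 0, "dz": 0.25, "ax": 0, "ay": 0, "az": 0}, {"dx": 0, "dy": 0, "dz": 0.12, "ax": 0, "ay": 0, "az": 0}, {"dx": 0, "dy": 0, "dz": 0, "ax": 0, "ay": 0, "az": 0}])

```text
t: 3.35
position: [0.4915, 0.0824, 0.0626]
orientation: [0.019, 1.0, -0.0, -0.0]
force: [0.8, -0.1, 0.1]
opening: 0.0852
grip_force: 0.0
```

Request:
servo_tool(series=[{"dx": 0, "dy": 0, "dz": 0, "ax": 0, "ay": 0, "az": 0}, {"dx": 0, "dy": 0, "dz": 0, "ax": 0, "ay": 0, "az": 0}, {"dx": 0, "dy": 0, "dz": 0, "ax": 0, "ay": 0, "az": 0}, {"dx": 0, "dy": 0, "dz": 0, "ax": 0, "ay": 0, "az": 0}, {"dx": 0, "dy": 0, "dz": 0, "ax": 0, "ay": 0, "az": 0}, {"dx": 0, "dy": 0, "dz": 0, "ax": 0, "ay": 0, "az": 0}, {"dx": 0, "dy": 0, "dz": 0, "ax": 0, "ay": 0, "az": 0}, {"dx": 0, "dy": 0, "dz": 0, "ax": 0, "ay": 0, "az": 0}], fingers=1, newtons=25)

```text
t: 4.15
position: [0.4923, 0.0823, 0.0636]
orientation: [0.019, 1.0, -0.0, 0.001]
force: [-1.0, 0.4, 5.9]
opening: 0.0458
grip_force: 27.4
```

Request:
servo_tool(series=[{"dx": 0, "dy": 0, "dz": -0.1, "ax": 0, "ay": 0, "az": 0}, {"dx": 0, "dy": 0, "dz": -0.4, "ax": 0, "ay": 0, "az": 0}, {"dx": 0, "dy": 0, "dz": -0.5, "ax": 0, "ay": 0, "az": 0}, {"dx": 0, "dy": 0, "dz": -0.5, "ax": 0, "ay": 0, "az": 0}, {"dx": 0.03, "dy": 0.5, "dz": 0, "ax": 0, "ay": 0, "az": 0}, {"dx": 0.1, "dy": 0.7, "dz": 0, "ax": 0, "ay": 0, "az": 0}, {"dx": 0.1, "dy": 0.7, "dz": 0, "ax": 0, "ay": 0, "az": 0}, {"dx": 0.1, "dy": 0.7, "dz": 0, "ax": 0, "ay": 0, "az": 0}, {"dx": 0.1, "dy": 0.7, "dz": 0, "ax": 0, "ay": 0, "az": 0}, {"dx": 0.1, "dy": 0.7, "dz": 0, "ax": 0, "ay": 0, "az": 0}, {"dx": 0.1, "dy": 0.7, "dz": 0, "ax": 0, "ay": 0, "az": 0}, {"dx": 0.1, "dy": 0.4, "dz": 0, "ax": 0, "ay": 0, "az": 0}, {"dx": 0, "dy": 0, "dz": 0, "ax": 0, "ay": 0, "az": 0}])

```text
t: 5.45
position: [0.4694, 0.2892, 0.1225]
orientation: [0.018, 1.0, 0.0, -0.001]
force: [-0.2, 0.4, -0.9]
opening: 0.0457
grip_force: 26.6
```

```bash
python3 plan.py .46 .29 .0095 1.532; python3 - <<'E'
from h import *
im=env.camera("top");cv2.imwrite("pics/top2.png",im[:,:,::-1])
im2=env.camera("side");cv2.imwrite("pics/side2.png",im2[:,:,::-1])
m=mask(im,(3,60,50),(25,255,255),(225,180,290,255),9)
print(fit(["top"],[m],.14,.08,.03,.058,(.517,.077,.346)),fit(["top"],[m],.14,.08,.0,.058,(.517,.077,.346)))
m2=mask(im2,(3,60,40),(25,255,255),(228,170,315,240),15)
print(fit(["side"],[m2],.14,.08,.0,.058,(.517,.077,.346)))
b=fit(["top"],[m],.14,.08,.03,.058,(.517,.077,.346))[0]
a=cv2.resize(im[170:270,130:310],None,fx=3,fy=3)
crop(im,130,170,180,100,3,"pics/a.png",[box(*b,.14,.08,.058)])
crop(im2,190,120,180,120,3,"pics/b.png",[box(*b,.14,.08,.058)],"side")
cv2.imwrite("pics/ab.png",np.vstack([cv2.imread("pics/a.png")[:250],cv2.imread("pics/b.png")[:350]]))
E
```

```text
t 5.45 pos [0.4694 0.2892 0.1225] phi 1.5347 open 0.0457 tilt [-1.1e-03  3.0e-04 -1.0e+00]
az total 0.027 dx,dy,dz total [0.236 0.011 2.826]
(array([0.516 , 0.0764, 0.3434]), np.float64(0.037)) (array([0.5163, 0.0765, 0.3478]), np.float64(0.04))
(array([0.5207, 0.0746, 0.3381]), np.float64(0.06))
```

View pics/ab.png

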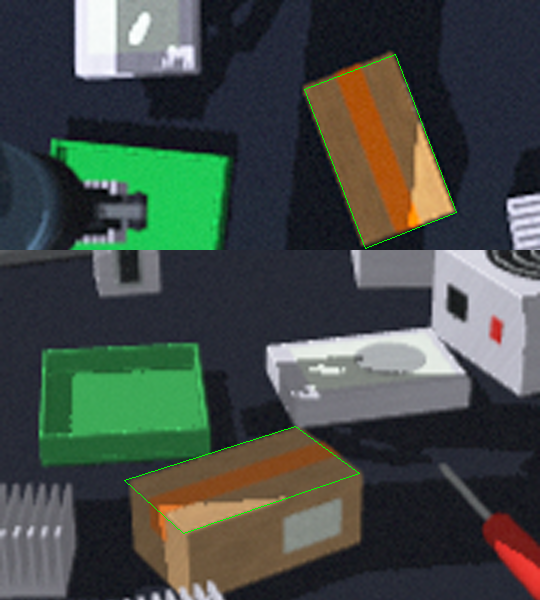

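Request:
servo_tool(series=[{"dx": 0.1, "dy": 0, "dz": 0.5, "ax": 0, "ay": 0, "az": 0}, {"dx": 0.1, "dy": 0, "dz": 0.6, "ax": 0, "ay": 0, "az": 0}, {"dx": 0, "dy": 0, "dz": 0.6, "ax": 0, "ay": 0, "az": 0}, {"dx": 0, "dy": 0, "dz": 0.5, "ax": 0, "ay": 0, "az": 0}, {"dx": 0, "dy": 0, "dz": 0.3, "ax": 0, "ay": 0, "az": 0}, {"dx": 0, "dy": 0, "dz": 0.15, "ax": 0, "ay": 0, "az": 0}, {"dx": 0, "dy": 0, "dz": 0.08, "ax": 0, "ay": 0, "az": 0}, {"dx": 0, "dy": 0, "dz": 0.05, "ax": 0, "ay": 0, "az": 0}, {"dx": 0, "dy": 0, "dz": 0, "ax": 0, "ay": 0, "az": 0}])

```text
t: 6.45
position: [0.4629, 0.2877, 0.0122]
orientation: [0.019, 1.0, 0.0, 0.0]
force: [-0.3, -0.3, -1.5]
opening: 0.0453
grip_force: 26.6
```

Request:
servo_tool(series=[{"dx": 0, "dy": 0, "dz": 0.03, "ax": 0, "ay": 0, "az": 0}, {"dx": 0, "dy": 0, "dz": 0.02, "ax": 0, "ay": 0, "az": 0}, {"dx": 0, "dy": 0, "dz": 0, "ax": 0, "ay": 0, "az": 0}])

```text
t: 6.75
position: [0.4625, 0.2878, 0.0099]
orientation: [0.019, 1.0, 0.0, 0.0]
force: [-0.6, 0.4, -1.3]
opening: 0.0456
grip_force: 26.6
```

Request:
servo_tool(series=[{"dx": 0, "dy": 0, "dz": 0, "ax": 0, "ay": 0, "az": 0}, {"dx": 0, "dy": 0, "dz": 0, "ax": 0, "ay": 0, "az": 0}, {"dx": 0, "dy": 0, "dz": 0, "ax": 0, "ay": 0, "az": 0}, {"dx": 0, "dy": 0, "dz": 0, "ax": 0, "ay": 0, "az": 0}, {"dx": 0, "dy": 0, "dz": 0, "ax": 0, "ay": 0, "az": 0}], fingers=0.2)

```text
t: 7.25
position: [0.4625, 0.2877, 0.0097]
orientation: [0.019, 1.0, 0.0, 0.0]
force: [0.9, -0.4, 0.8]
opening: 0.0684
grip_force: 0.0
```

Request:
servo_tool(series=[{"dx": 0, "dy": 0, "dz": -0.2, "ax": 0, "ay": 0, "az": 0}, {"dx": 0, "dy": 0, "dz": -0.4, "ax": 0, "ay": 0, "az": 0}, {"dx": 0, "dy": 0, "dz": -0.6, "ax": 0, "ay": 0, "az": 0}, {"dx": 0, "dy": 0, "dz": -0.7, "ax": 0, "ay": 0, "az": 0}, {"dx": 0, "dy": 0, "dz": -0.7, "ax": 0, "ay": 0, "az": 0}, {"dx": 0, "dy": 0, "dz": -0.7, "ax": 0, "ay": 0, "az": 0}, {"dx": 0, "dy": 0, "dz": -0.7, "ax": 0, "ay": 0, "az": 0}, {"dx": 0, "dy": 0, "dz": 0, "ax": 0, "ay": 0, "az": 0.9}, {"dx": 0, "dy": 0, "dz": 0, "ax": 0, "ay": 0, "az": 0.9}, {"dx": 0, "dy": 0, "dz": 0, "ax": 0, "ay": 0, "az": 0.9}, {"dx": 0, "dy": 0, "dz": 0, "ax": 0, "ay": 0, "az": 0.9}])

```text
t: 8.35
position: [0.4624, 0.2877, 0.1705]
orientation: [0.2, 0.98, 0.0, 0.0]
force: [-0.4, 0.1, 0.7]
opening: 0.0682
grip_force: 0.0
```

```bash
python3 plan.py .613 -.2455 .13 -0.309; python3 - <<'E'
from h import *
for c in("top","side"):
    cv2.imwrite(f"pics/{c}3.png",env.camera(c)[:,:,::-1])
    for q in("sink_mid","carton_mid"):print(c,q,[(np.round(d["centre"],3).tolist(),round(d["score"],2)) for d in env.recognise(c,q)][:4])
# white tape of blue carton: orientation of long axis, both views (46 mm up)
T=cv2.imread("pics/top3.png")[:,:,::-1];S=cv2.imread("pics/side3.png")[:,:,::-1]
for c,im,r in(("top",T,(350,150,415,205)),("side",S,(345,262,400,348))):
    m=mask(im,(95,110,60),(125,255,255),r,1)|mask(im,(0,0,110),(179,70,255),r,1)
    print(c,m.sum()/255,fit([c],[m],.124,.062,0,.046,(.613,-.246,-1.88)))
E
```

```text
t 8.35 pos [0.4624 0.2877 0.1705] phi 1.1683 open 0.0682 tilt [ 6.e-04  2.e-04 -1.e+00]
az total 14.773 dx,dy,dz total [-11.553   7.64    1.012]
top sink_mid [([0.519, 0.075, 0.064], 0.75), ([0.466, 0.28, 0.036], 0.71), ([0.357, 0.082, 0.036], 0.7), ([0.44, -0.064, 0.01], 0.55)]
top carton_mid [([0.611, -0.241, 0.045], 0.9)]
side sink_mid [([0.458, 0.267, 0.037], 0.82), ([0.358, 0.069, 0.036], 0.69), ([0.444, -0.092, 0.033], 0.57)]
side carton_mid [([0.602, -0.274, 0.046], 0.84), ([0.461, 0.266, 0.034], 0.43)]
top 1455.0 (array([ 0.6109, -0.2464, -1.8843]), np.float64(0.074))
side 2956.0 (array([ 0.6152, -0.247 , -1.909 ]), np.float64(0.083))
```

Request:
servo_tool(series=[{"dx": 0, "dy": 0, "dz": 0, "ax": 0, "ay": 0, "az": 0.93}, {"dx": 0, "dy": 0, "dz": 0, "ax": 0, "ay": 0, "az": 0.93}, {"dx": 0, "dy": 0, "dz": 0, "ax": 0, "ay": 0, "az": 0.93}, {"dx": 0, "dy": 0, "dz": 0, "ax": 0, "ay": 0, "az": 0.93}, {"dx": 0, "dy": 0, "dz": 0, "ax": 0, "ay": 0, "az": 0.93}, {"dx": 0, "dy": 0, "dz": 0, "ax": 0, "ay": 0, "az": 0.93}, {"dx": 0, "dy": 0, "dz": 0, "ax": 0, "ay": 0, "az": 0.93}, {"dx": 0, "dy": 0, "dz": 0, "ax": 0, "ay": 0, "az": 0.93}, {"dx": 0, "dy": 0, "dz": 0, "ax": 0, "ay": 0, "az": 0.93}, {"dx": 0, "dy": 0, "dz": 0, "ax": 0, "ay": 0, "az": 0.93}, {"dx": 0, "dy": 0, "dz": 0, "ax": 0, "ay": 0, "az": 0.93}, {"dx": 0, "dy": 0, "dz": 0, "ax": 0, "ay": 0, "az": 0.93}, {"dx": 0, "dy": 0, "dz": 0, "ax": 0, "ay": 0, "az": 0.93}, {"dx": 0, "dy": 0, "dz": 0, "ax": 0, "ay": 0, "az": 0.93}, {"dx": 0, "dy": 0, "dz": 0, "ax": 0, "ay": 0, "az": 0.93}, {"dx": 0, "dy": 0, "dz": 0, "ax": 0, "ay": 0, "az": 0.93}], fingers=0)

```text
t: 10.25
position: [0.4624, 0.2877, 0.1697]
orientation: [0.81, 0.586, -0.0, -0.0]
force: [0.7, 0.4, -0.4]
opening: 0.0853
grip_force: 0.0
```

Request:
servo_tool(series=[{"dx": -0.64, "dy": 0.43, "dz": 0, "ax": 0, "ay": 0, "az": 0}, {"dx": -0.64, "dy": 0.43, "dz": 0, "ax": 0, "ay": 0, "az": 0}, {"dx": -0.64, "dy": 0.43, "dz": 0, "ax": 0, "ay": 0, "az": 0}, {"dx": -0.64, "dy": 0.43, "dz": 0, "ax": 0, "ay": 0, "az": 0}, {"dx": -0.64, "dy": 0.43, "dz": 0, "ax": 0, "ay": 0, "az": 0}, {"dx": -0.64, "dy": 0.43, "dz": 0, "ax": 0, "ay": 0, "az": 0}, {"dx": -0.64, "dy": 0.43, "dz": 0, "ax": 0, "ay": 0, "az": 0}, {"dx": -0.64, "dy": 0.43, "dz": 0, "ax": 0, "ay": 0, "az": 0}, {"dx": -0.64, "dy": 0.43, "dz": 0, "ax": 0, "ay": 0, "az": 0}, {"dx": -0.64, "dy": 0.43, "dz": 0, "ax": 0, "ay": 0, "az": 0}, {"dx": -0.64, "dy": 0.43, "dz": 0.1, "ax": 0, "ay": 0, "az": 0}, {"dx": -0.64, "dy": 0.43, "dz": 0.2, "ax": 0, "ay": 0, "az": 0}, {"dx": -0.64, "dy": 0.43, "dz": 0.2, "ax": 0, "ay": 0, "az": 0}, {"dx": -0.64, "dy": 0.43, "dz": 0.2, "ax": 0, "ay": 0, "az": 0}, {"dx": -0.64, "dy": 0.43, "dz": 0.2, "ax": 0, "ay": 0, "az": 0}, {"dx": -0.64, "dy": 0.43, "dz": 0.2, "ax": 0, "ay": 0, "az": 0}, {"dx": -0.64, "dy": 0.43, "dz": 0.2, "ax": 0, "ay": 0, "az": 0}, {"dx": -0.58, "dy": 0.45, "dz": 0.2, "ax": 0, "ay": 0, "az": 0}, {"dx": 0, "dy": 0, "dz": 0, "ax": 0, "ay": 0, "az": 0}])

```text
t: 12.15
position: [0.6152, -0.2482, 0.108]
orientation: [0.81, 0.586, -0.001, 0.0]
force: [0.4, 0.5, -0.5]
opening: 0.0853
grip_force: 0.0
```

```bash
python3 plan.py .613 -.2465 .012 -0.324
```

```text
t 12.15 pos [ 0.6152 -0.2482  0.108 ] phi -0.3179 open 0.0853 tilt [-8.e-04 -7.e-04 -1.e+00]
az total 0.061 dx,dy,dz total [ 0.024 -0.065  2.401]
```

Request:
servo_tool(series=[{"dx": 0.02, "dy": -0.06, "dz": 0.4, "ax": 0, "ay": 0, "az": 0.06}, {"dx": 0, "dy": 0, "dz": 0.5, "ax": 0, "ay": 0, "az": 0}, {"dx": 0, "dy": 0, "dz": 0.5, "ax": 0, "ay": 0, "az": 0}, {"dx": 0, "dy": 0, "dz": 0.5, "ax": 0, "ay": 0, "az": 0}, {"dx": 0, "dy": 0, "dz": 0.35, "ax": 0, "ay": 0, "az": 0}, {"dx": 0, "dy": 0, "dz": 0.2, "ax": 0, "ay": 0, "az": 0}, {"dx": 0, "dy": 0, "dz": 0.08, "ax": 0, "ay": 0, "az": 0}, {"dx": 0, "dy": 0, "dz": 0, "ax": 0, "ay": 0, "az": 0}])

```text
t: 12.95
position: [0.6132, -0.2429, 0.0086]
orientation: [0.811, 0.585, 0.0, 0.0]
force: [0.1, -0.5, 0.3]
opening: 0.0854
grip_force: 0.0
```

Request:
servo_tool(series=[{"dx": 0, "dy": 0, "dz": 0, "ax": 0, "ay": 0, "az": 0}, {"dx": 0, "dy": 0, "dz": 0, "ax": 0, "ay": 0, "az": 0}, {"dx": 0, "dy": 0, "dz": 0, "ax": 0, "ay": 0, "az": 0}, {"dx": 0, "dy": 0, "dz": 0, "ax": 0, "ay": 0, "az": 0}, {"dx": 0, "dy": 0, "dz": 0, "ax": 0, "ay": 0, "az": 0}, {"dx": 0, "dy": 0, "dz": 0, "ax": 0, "ay": 0, "az": 0}], fingers=1, newtons=45)

```text
t: 13.55
position: [0.6138, -0.2434, 0.0097]
orientation: [0.811, 0.585, 0.0, 0.001]
force: [0.9, 0.1, 6.3]
opening: 0.061
grip_force: 51.9
```

Request:
servo_tool(series=[{"dx": 0, "dy": 0, "dz": -0.1, "ax": 0, "ay": 0, "az": 0}, {"dx": 0, "dy": 0, "dz": -0.3, "ax": 0, "ay": 0, "az": 0}, {"dx": 0, "dy": 0, "dz": -0.5, "ax": 0, "ay": 0, "az": 0}, {"dx": 0, "dy": 0, "dz": -0.5, "ax": 0, "ay": 0, "az": 0}, {"dx": 0, "dy": 0, "dz": -0.5, "ax": 0, "ay": 0, "az": 0}, {"dx": 0, "dy": 0, "dz": -0.5, "ax": 0, "ay": 0, "az": 0}, {"dx": 0, "dy": 0, "dz": -0.5, "ax": 0, "ay": 0, "az": 0}, {"dx": 0, "dy": 0, "dz": -0.5, "ax": 0, "ay": 0, "az": 0}, {"dx": 0, "dy": 0, "dz": -0.3, "ax": 0, "ay": 0, "az": 0.6}, {"dx": 0, "dy": 0, "dz": -0.1, "ax": 0, "ay": 0, "az": 0.9}, {"dx": 0, "dy": 0, "dz": 0, "ax": 0, "ay": 0, "az": 0.9}, {"dx": 0, "dy": 0, "dz": 0, "ax": 0, "ay": 0, "az": 0.9}, {"dx": 0, "dy": 0, "dz": 0, "ax": 0, "ay": 0, "az": 0.9}, {"dx": 0, "dy": 0, "dz": 0, "ax": 0, "ay": 0, "az": 0.9}, {"dx": 0, "dy": 0, "dz": 0, "ax": 0, "ay": 0, "az": 0.9}, {"dx": 0, "dy": 0, "dz": 0, "ax": 0, "ay": 0, "az": 0.9}, {"dx": 0, "dy": 0, "dz": 0, "ax": 0, "ay": 0, "az": 0.9}, {"dx": 0, "dy": 0, "dz": 0, "ax": 0, "ay": 0, "az": 0.9}, {"dx": 0, "dy": 0, "dz": 0, "ax": 0, "ay": 0, "az": 0.4}, {"dx": 0, "dy": 0, "dz": 0, "ax": 0, "ay": 0, "az": 0}])

```text
t: 15.55
position: [0.6125, -0.2427, 0.1604]
orientation: [0.986, 0.168, -0.001, -0.0]
force: [-0.3, 0.2, -4.0]
opening: 0.0612
grip_force: 50.9
```

```bash
python3 plan.py .5208 .0767 .10 -1.228
```

```text
t 15.55 pos [ 0.6125 -0.2427  0.1604] phi -1.2323 open 0.0612 tilt [-1.2e-03  7.0e-04 -1.0e+00]
az total -0.043 dx,dy,dz total [ 0.525 -8.29   1.51 ]
```

Request:
servo_tool(series=[{"dx": 0, "dy": -0.2, "dz": 0, "ax": 0, "ay": 0, "az": -0.04}, {"dx": 0.03, "dy": -0.4, "dz": 0, "ax": 0, "ay": 0, "az": 0}, {"dx": 0.03, "dy": -0.5, "dz": 0, "ax": 0, "ay": 0, "az": 0}, {"dx": 0.03, "dy": -0.5, "dz": 0, "ax": 0, "ay": 0, "az": 0}, {"dx": 0.03, "dy": -0.5, "dz": 0, "ax": 0, "ay": 0, "az": 0}, {"dx": 0.03, "dy": -0.5, "dz": 0, "ax": 0, "ay": 0, "az": 0}, {"dx": 0.03, "dy": -0.5, "dz": 0, "ax": 0, "ay": 0, "az": 0}, {"dx": 0.03, "dy": -0.5, "dz": 0, "ax": 0, "ay": 0, "az": 0}, {"dx": 0.03, "dy": -0.5, "dz": 0, "ax": 0, "ay": 0, "az": 0}, {"dx": 0.03, "dy": -0.5, "dz": 0, "ax": 0, "ay": 0, "az": 0}, {"dx": 0.03, "dy": -0.5, "dz": 0, "ax": 0, "ay": 0, "az": 0}, {"dx": 0.03, "dy": -0.5, "dz": 0, "ax": 0, "ay": 0, "az": 0}, {"dx": 0.03, "dy": -0.5, "dz": 0, "ax": 0, "ay": 0, "az": 0}, {"dx": 0.03, "dy": -0.5, "dz": 0, "ax": 0, "ay": 0, "az": 0}, {"dx": 0.03, "dy": -0.5, "dz": 0, "ax": 0, "ay": 0, "az": 0}, {"dx": 0.03, "dy": -0.5, "dz": 0.2, "ax": 0, "ay": 0, "az": 0}, {"dx": 0.03, "dy": -0.4, "dz": 0.3, "ax": 0, "ay": 0, "az": 0}, {"dx": 0.03, "dy": -0.3, "dz": 0.4, "ax": 0, "ay": 0, "az": 0}, {"dx": 0, "dy": 0, "dz": 0.3, "ax": 0, "ay": 0, "az": 0}, {"dx": 0, "dy": 0, "dz": 0.2, "ax": 0, "ay": 0, "az": 0}])

```text
t: 17.55
position: [0.5199, 0.0768, 0.1031]
orientation: [0.985, 0.171, -0.001, 0.0]
force: [0.1, -0.5, -3.7]
opening: 0.0615
grip_force: 50.8
```

Request:
servo_tool(series=[{"dx": 0, "dy": 0, "dz": 0, "ax": 0, "ay": 0, "az": 0}, {"dx": 0, "dy": 0, "dz": 0, "ax": 0, "ay": 0, "az": 0}])

```text
t: 17.75
position: [0.5211, 0.0759, 0.1045]
orientation: [0.985, 0.17, 0.0, 0.0]
force: [-0.1, 0.5, -4.5]
opening: 0.0611
grip_force: 50.8
```

```bash
python3 plan.py .5208 .0767 .0685 -1.228; python3 - <<'E'
from h import *
im=env.camera("top");cv2.imwrite("pics/top4.png",im[:,:,::-1])
im2=env.camera("side");cv2.imwrite("pics/side4.png",im2[:,:,::-1])
s=env.read_state();x,y,z=s["position"]
zb=z-.0097
c=np.array([x,y])+.003*np.array([-.942,-.336])
ms=mask(im2,(95,110,50),(125,255,255),(215,110,330,225),1)|mask(im2,(0,0,150),(179,50,255),(235,135,300,215),1)
print(c,ms.sum()/255,fit(["side"],[ms],.124,.062,zb,zb+.046,(c[0],c[1],.343)))
B=(.518,.0757,.343)
crop(im,215,150,110,130,4,"pics/a.png",[box(*B,.14,.08,.058),box(c[0],c[1],.343,.124,.062,zb+.046),box(c[0],c[1],.343,.124,.062,zb)])
crop(im2,210,90,120,150,4,"pics/b.png",[box(*B,.14,.08,.058),box(c[0],c[1],.343,.124,.062,zb+.046),box(c[0],c[1],.343,.124,.062,zb)],"side")
a,b=cv2.imread("pics/a.png"),cv2.imread("pics/b.png")
o=np.zeros((600,920,3),np.uint8);o[:520,:440]=a;o[:,440:]=b[:,:480];cv2.imwrite("pics/ab2.png",cv2.resize(o[:, 60:860],(800,600)))
E
```

```text
t 17.75 pos [0.5211 0.0759 0.1045] phi -1.2288 open 0.0611 tilt [ 1.e-04 -2.e-04 -1.e+00]
az total -0.008 dx,dy,dz total [-0.    -0.021  0.9  ]
[0.51862507 0.07495117] 1363.0 (array([0.521 , 0.0739, 0.303 ]), np.float64(0.826))
```

View pics/ab2.png

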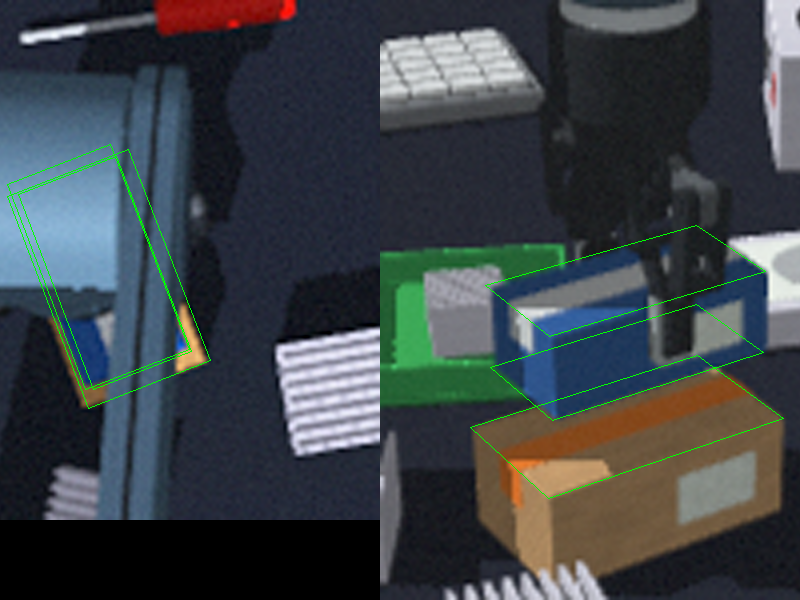

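The sink is in the tray at (463,310). The blue carton overlay, at (550,337) and (765,270), and the base overlay agree with the picture within about 1 mm, so I'm lowering.

Request:
servo_tool(series=[{"dx": 0, "dy": -0.02, "dz": 0.2, "ax": 0, "ay": 0, "az": 0}, {"dx": 0, "dy": 0, "dz": 0.3, "ax": 0, "ay": 0, "az": 0}, {"dx": 0, "dy": 0, "dz": 0.2, "ax": 0, "ay": 0, "az": 0}, {"dx": 0, "dy": 0, "dz": 0.08, "ax": 0, "ay": 0, "az": 0}, {"dx": 0, "dy": 0, "dz": 0.04, "ax": 0, "ay": 0, "az": 0}, {"dx": 0, "dy": 0, "dz": 0, "ax": 0, "ay": 0, "az": 0}, {"dx": 0, "dy": 0, "dz": 0, "ax": 0, "ay": 0, "az": 0}])

```text
t: 18.55
position: [0.5207, 0.0773, 0.0719]
orientation: [0.985, 0.171, 0.0, 0.0]
force: [-0.3, -0.4, -4.5]
opening: 0.0611
grip_force: 51.0
```

Request:
servo_tool(series=[{"dx": 0, "dy": 0.02, "dz": 0.04, "ax": 0, "ay": 0, "az": 0}, {"dx": 0, "dy": 0, "dz": 0.02, "ax": 0, "ay": 0, "az": 0}, {"dx": 0, "dy": 0, "dz": 0.02, "ax": 0, "ay": 0, "az": 0}, {"dx": 0, "dy": 0, "dz": 0, "ax": 0, "ay": 0, "az": 0}])

```text
t: 18.95
position: [0.5206, 0.0766, 0.0685]
orientation: [0.985, 0.171, -0.0, -0.0]
force: [0.3, -0.6, -4.2]
opening: 0.0614
grip_force: 51.0
```

Request:
servo_tool(series=[{"dx": 0, "dy": 0, "dz": 0.02, "ax": 0, "ay": 0, "az": 0}, {"dx": 0, "dy": 0, "dz": 0, "ax": 0, "ay": 0, "az": 0}])

```text
t: 19.15
position: [0.5208, 0.0766, 0.0678]
orientation: [0.985, 0.171, 0.0, 0.0]
force: [1.1, 0.4, -3.6]
opening: 0.0613
grip_force: 51.0
```

Request:
servo_tool(series=[{"dx": 0, "dy": 0, "dz": 0.02, "ax": 0, "ay": 0, "az": 0}, {"dx": 0, "dy": 0, "dz": 0, "ax": 0, "ay": 0, "az": 0}])

```text
t: 19.35
position: [0.5208, 0.0766, 0.0677]
orientation: [0.985, 0.171, 0.0, 0.0]
force: [-3.1, 0.3, 5.1]
opening: 0.061
grip_force: 51.7
```

Contact. I'm releasing, then retreating.

Request:
servo_tool(series=[{"dx": 0, "dy": 0, "dz": 0, "ax": 0, "ay": 0, "az": 0}, {"dx": 0, "dy": 0, "dz": 0, "ax": 0, "ay": 0, "az": 0}, {"dx": 0, "dy": 0, "dz": 0, "ax": 0, "ay": 0, "az": 0}, {"dx": 0, "dy": 0, "dz": 0, "ax": 0, "ay": 0, "az": 0}, {"dx": 0, "dy": 0, "dz": 0, "ax": 0, "ay": 0, "az": 0}], fingers=0)

```text
t: 19.85
position: [0.5207, 0.0765, 0.0669]
orientation: [0.985, 0.171, -0.0, -0.0]
force: [-0.5, 0.7, 0.8]
opening: 0.0852
grip_force: 0.0
```

Request:
servo_tool(series=[{"dx": 0, "dy": 0, "dz": -0.2, "ax": 0, "ay": 0, "az": 0}, {"dx": 0, "dy": 0, "dz": -0.4, "ax": 0, "ay": 0, "az": 0}, {"dx": 0, "dy": 0, "dz": -0.6, "ax": 0, "ay": 0, "az": 0}, {"dx": 0, "dy": 0, "dz": -0.7, "ax": 0, "ay": 0, "az": 0}, {"dx": 0, "dy": 0, "dz": -0.7, "ax": 0, "ay": 0, "az": 0}, {"dx": 0, "dy": 0, "dz": 0, "ax": 0, "ay": 0, "az": -0.9}, {"dx": 0, "dy": 0, "dz": 0, "ax": 0, "ay": 0, "az": -0.9}, {"dx": 0, "dy": 0, "dz": 0, "ax": 0, "ay": 0, "az": -0.9}, {"dx": 0, "dy": 0, "dz": 0, "ax": 0, "ay": 0, "az": -0.9}, {"dx": 0, "dy": 0, "dz": 0, "ax": 0, "ay": 0, "az": -0.9}, {"dx": 0, "dy": 0, "dz": 0, "ax": 0, "ay": 0, "az": -0.9}, {"dx": 0, "dy": 0, "dz": 0, "ax": 0, "ay": 0, "az": -0.9}, {"dx": 0, "dy": 0, "dz": 0, "ax": 0, "ay": 0, "az": -0.9}, {"dx": 0, "dy": 0, "dz": 0, "ax": 0, "ay": 0, "az": -0.9}, {"dx": 0, "dy": 0, "dz": 0, "ax": 0, "ay": 0, "az": -0.9}, {"dx": 0, "dy": 0, "dz": 0, "ax": 0, "ay": 0, "az": -0.9}, {"dx": 0, "dy": 0, "dz": 0, "ax": 0, "ay": 0, "az": -0.9}, {"dx": 0, "dy": 0, "dz": 0, "ax": 0, "ay": 0, "az": -0.9}, {"dx": 0, "dy": 0, "dz": 0, "ax": 0, "ay": 0, "az": -0.9}, {"dx": 0, "dy": 0, "dz": 0, "ax": 0, "ay": 0, "az": 0}])

```text
t: 21.85
position: [0.5207, 0.0766, 0.1715]
orientation: [0.695, 0.719, 0.0, 0.0]
force: [0.2, -0.0, -0.8]
opening: 0.0854
grip_force: 0.0
```

```bash
python3 plan.py .43 -.3055 .10 0.04
```

```text
t 21.85 pos [0.5207 0.0766 0.1715] phi 0.0328 open 0.0854 tilt [ 5.e-04 -1.e-04 -1.e+00]
az total -0.072 dx,dy,dz total [-9.453 -2.648  1.787]
```

Request:
servo_tool(series=[{"dx": -0.56, "dy": -0.16, "dz": 0, "ax": 0, "ay": 0, "az": -0.07}, {"dx": -0.56, "dy": -0.16, "dz": 0, "ax": 0, "ay": 0, "az": 0}, {"dx": -0.56, "dy": -0.16, "dz": 0, "ax": 0, "ay": 0, "az": 0}, {"dx": -0.56, "dy": -0.16, "dz": 0, "ax": 0, "ay": 0, "az": 0}, {"dx": -0.56, "dy": -0.16, "dz": 0, "ax": 0, "ay": 0, "az": 0}, {"dx": -0.56, "dy": -0.16, "dz": 0, "ax": 0, "ay": 0, "az": 0}, {"dx": -0.56, "dy": -0.16, "dz": 0, "ax": 0, "ay": 0, "az": 0}, {"dx": -0.56, "dy": -0.16, "dz": 0, "ax": 0, "ay": 0, "az": 0}, {"dx": -0.56, "dy": -0.16, "dz": 0, "ax": 0, "ay": 0, "az": 0}, {"dx": -0.56, "dy": -0.16, "dz": 0, "ax": 0, "ay": 0, "az": 0}, {"dx": -0.56, "dy": -0.16, "dz": 0.2, "ax": 0, "ay": 0, "az": 0}, {"dx": -0.56, "dy": -0.16, "dz": 0.2, "ax": 0, "ay": 0, "az": 0}, {"dx": -0.56, "dy": -0.16, "dz": 0.2, "ax": 0, "ay": 0, "az": 0}, {"dx": -0.56, "dy": -0.16, "dz": 0.2, "ax": 0, "ay": 0, "az": 0}, {"dx": -0.56, "dy": -0.16, "dz": 0.25, "ax": 0, "ay": 0, "az": 0}, {"dx": -0.56, "dy": -0.14, "dz": 0.25, "ax": 0, "ay": 0, "az": 0}, {"dx": -0.49, "dy": -0.11, "dz": 0.25, "ax": 0, "ay": 0, "az": 0}, {"dx": 0, "dy": 0, "dz": 0.24, "ax": 0, "ay": 0, "az": 0}, {"dx": 0, "dy": 0, "dz": 0, "ax": 0, "ay": 0, "az": 0}])

```text
t: 23.75
position: [0.4285, -0.3044, 0.0981]
orientation: [0.694, 0.72, 0.0, -0.002]
force: [-1.4, -0.2, 0.6]
opening: 0.0852
grip_force: 0.0
```

```bash
python3 plan.py .43 -.3055 .0055 0.04; python3 - <<'E'
from h import *
im=env.camera("top");im2=env.camera("side")
cv2.imwrite("pics/top5.png",im[:,:,::-1]);cv2.imwrite("pics/side5.png",im2[:,:,::-1])
for c,i,r,b in(("top",im,(225,170,300,265),(.5185,.0755,.343)),("side",im2,(215,120,330,225),(.5185,.0755,.343))):
    m=mask(i,(95,110,50),(125,255,255),r,13)
    print(c,m.sum()/255,fit([c],[m],.124,.062,.058,.104,b))
B=(.518,.0757,.343);C=(.5185,.0755,.343)
crop(im,215,150,110,130,4,"pics/a.png",[box(*B,.14,.08,.058),box(*C,.124,.062,.104)])
crop(im2,210,110,100,130,4,"pics/b.png",[box(*B,.14,.08,.058),box(*C,.124,.062,.104)],"side")
a,b=cv2.imread("pics/a.png")[:,:400],cv2.imread("pics/b.png")
cv2.imwrite("pics/ab3.png",np.hstack([a,b]))
E
```

```text
t 23.75 pos [ 0.4285 -0.3044  0.0981] phi 0.0363 open 0.0852 tilt [-0.0019  0.0025 -1.    ]
az total -0.037 dx,dy,dz total [-0.029  0.037  2.315]
top 1386.0 (array([0.5181, 0.077 , 0.3386]), np.float64(0.152))
side 224.0 (array([ 0.5906,  0.1012, -0.2824]), np.float64(8.646))
```

View pics/ab3.png

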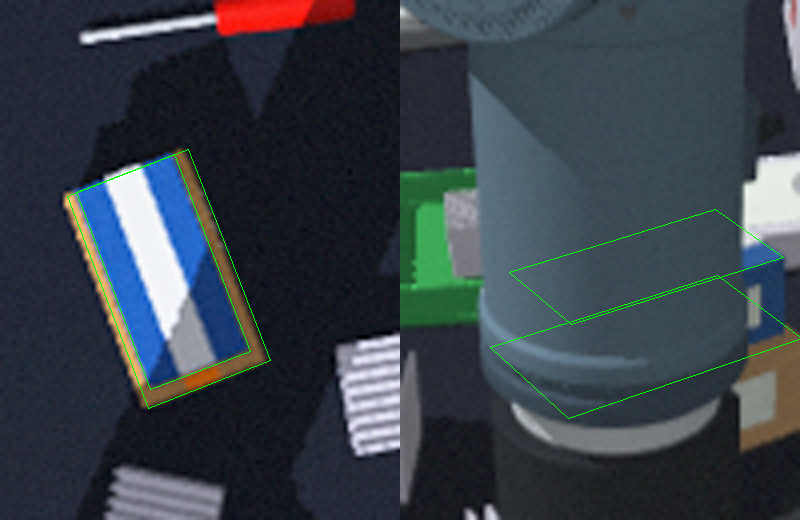

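Blue sits centred on the brown carton within about 1 mm, with even margins in the top view. On to the tin.

Request:
servo_tool(series=[{"dx": -0.03, "dy": 0.04, "dz": 0.3, "ax": 0, "ay": 0, "az": -0.04}, {"dx": 0, "dy": 0, "dz": 0.5, "ax": 0, "ay": 0, "az": 0}, {"dx": 0, "dy": 0, "dz": 0.5, "ax": 0, "ay": 0, "az": 0}, {"dx": 0, "dy": 0, "dz": 0.5, "ax": 0, "ay": 0, "az": 0}, {"dx": 0, "dy": 0, "dz": 0.3, "ax": 0, "ay": 0, "az": 0}, {"dx": 0, "dy": 0, "dz": 0.15, "ax": 0, "ay": 0, "az": 0}, {"dx": 0, "dy": 0, "dz": 0.06, "ax": 0, "ay": 0, "az": 0}, {"dx": 0, "dy": 0, "dz": 0, "ax": 0, "ay": 0, "az": 0}])

```text
t: 24.65
position: [0.4313, -0.3065, 0.0072]
orientation: [0.692, 0.722, -0.0, 0.0]
force: [0.7, 0.5, -1.1]
opening: 0.0854
grip_force: 0.0
```

Request:
servo_tool(series=[{"dx": 0, "dy": 0, "dz": 0, "ax": 0, "ay": 0, "az": 0}, {"dx": 0, "dy": 0, "dz": 0, "ax": 0, "ay": 0, "az": 0}, {"dx": 0, "dy": 0, "dz": 0, "ax": 0, "ay": 0, "az": 0}, {"dx": 0, "dy": 0, "dz": 0, "ax": 0, "ay": 0, "az": 0}, {"dx": 0, "dy": 0, "dz": 0, "ax": 0, "ay": 0, "az": 0}, {"dx": 0, "dy": 0, "dz": 0, "ax": 0, "ay": 0, "az": 0}, {"dx": 0, "dy": 0, "dz": 0, "ax": 0, "ay": 0, "az": 0}], fingers=1, newtons=40)

```text
t: 25.35
position: [0.4313, -0.3068, 0.0077]
orientation: [0.692, 0.722, -0.0, 0.001]
force: [-1.6, 0.3, 7.0]
opening: 0.049
grip_force: 43.1
```

Request:
servo_tool(series=[{"dx": 0, "dy": 0, "dz": -0.1, "ax": 0, "ay": 0, "az": 0}, {"dx": 0, "dy": 0, "dz": -0.3, "ax": 0, "ay": 0, "az": 0}, {"dx": 0, "dy": 0, "dz": -0.6, "ax": 0, "ay": 0, "az": 0}, {"dx": 0, "dy": 0, "dz": -0.6, "ax": 0, "ay": 0, "az": 0}, {"dx": 0, "dy": 0, "dz": -0.6, "ax": 0, "ay": 0, "az": 0}, {"dx": 0, "dy": 0, "dz": -0.6, "ax": 0, "ay": 0, "az": 0.5}, {"dx": 0, "dy": 0, "dz": -0.6, "ax": 0, "ay": 0, "az": 0.9}, {"dx": 0, "dy": 0, "dz": -0.6, "ax": 0, "ay": 0, "az": 0.9}, {"dx": 0, "dy": 0, "dz": -0.3, "ax": 0, "ay": 0, "az": 0.9}, {"dx": 0, "dy": 0, "dz": 0, "ax": 0, "ay": 0, "az": 0.9}, {"dx": 0, "dy": 0, "dz": 0, "ax": 0, "ay": 0, "az": 0.9}, {"dx": 0, "dy": 0, "dz": 0, "ax": 0, "ay": 0, "az": 0.9}, {"dx": 0, "dy": 0, "dz": 0, "ax": 0, "ay": 0, "az": 0.9}, {"dx": 0, "dy": 0, "dz": 0, "ax": 0, "ay": 0, "az": 0.9}, {"dx": 0, "dy": 0, "dz": 0, "ax": 0, "ay": 0, "az": 0.9}, {"dx": 0, "dy": 0, "dz": 0, "ax": 0, "ay": 0, "az": 0.9}, {"dx": 0, "dy": 0, "dz": 0, "ax": 0, "ay": 0, "az": 0.9}, {"dx": 0, "dy": 0, "dz": 0, "ax": 0, "ay": 0, "az": 0.9}, {"dx": 0, "dy": 0, "dz": 0, "ax": 0, "ay": 0, "az": 0.9}, {"dx": 0, "dy": 0, "dz": 0, "ax": 0, "ay": 0, "az": 0.5}])

```text
t: 27.35
position: [0.4307, -0.306, 0.1793]
orientation: [0.986, 0.17, -0.0, -0.0]
force: [-0.6, -0.2, -2.7]
opening: 0.0492
grip_force: 42.2
```

```bash
python3 plan.py .517 .0754 .145 -1.228
```

```text
t 27.35 pos [ 0.4307 -0.306   0.1793] phi -1.2302 open 0.0492 tilt [-3.e-04  3.e-04 -1.e+00]
az total -0.022 dx,dy,dz total [ 5.237 -8.255  0.858]
```

Request:
servo_tool(series=[{"dx": 0.1, "dy": -0.16, "dz": 0, "ax": 0, "ay": 0, "az": -0.02}, {"dx": 0.3, "dy": -0.47, "dz": 0, "ax": 0, "ay": 0, "az": 0}, {"dx": 0.33, "dy": -0.52, "dz": 0, "ax": 0, "ay": 0, "az": 0}, {"dx": 0.33, "dy": -0.52, "dz": 0, "ax": 0, "ay": 0, "az": 0}, {"dx": 0.33, "dy": -0.52, "dz": 0, "ax": 0, "ay": 0, "az": 0}, {"dx": 0.33, "dy": -0.52, "dz": 0, "ax": 0, "ay": 0, "az": 0}, {"dx": 0.33, "dy": -0.52, "dz": 0, "ax": 0, "ay": 0, "az": 0}, {"dx": 0.33, "dy": -0.52, "dz": 0, "ax": 0, "ay": 0, "az": 0}, {"dx": 0.33, "dy": -0.52, "dz": 0, "ax": 0, "ay": 0, "az": 0}, {"dx": 0.33, "dy": -0.52, "dz": 0, "ax": 0, "ay": 0, "az": 0}, {"dx": 0.33, "dy": -0.52, "dz": 0, "ax": 0, "ay": 0, "az": 0}, {"dx": 0.33, "dy": -0.52, "dz": 0, "ax": 0, "ay": 0, "az": 0}, {"dx": 0.33, "dy": -0.52, "dz": 0, "ax": 0, "ay": 0, "az": 0}, {"dx": 0.33, "dy": -0.52, "dz": 0, "ax": 0, "ay": 0, "az": 0}, {"dx": 0.33, "dy": -0.52, "dz": 0, "ax": 0, "ay": 0, "az": 0}, {"dx": 0.33, "dy": -0.52, "dz": 0.1, "ax": 0, "ay": 0, "az": 0}, {"dx": 0.22, "dy": -0.35, "dz": 0.2, "ax": 0, "ay": 0, "az": 0}, {"dx": 0, "dy": 0, "dz": 0.3, "ax": 0, "ay": 0, "az": 0}, {"dx": 0, "dy": 0, "dz": 0.25, "ax": 0, "ay": 0, "az": 0}, {"dx": 0, "dy": 0, "dz": 0, "ax": 0, "ay": 0, "az": 0}])

```text
t: 29.35
position: [0.5145, 0.0751, 0.1431]
orientation: [0.985, 0.172, -0.002, -0.0]
force: [-0.4, 0.2, -2.7]
opening: 0.0493
grip_force: 42.2
```

Request:
servo_tool(series=[{"dx": 0, "dy": 0, "dz": 0, "ax": 0, "ay": 0, "az": 0}, {"dx": 0, "dy": 0, "dz": 0, "ax": 0, "ay": 0, "az": 0}])

```text
t: 29.55
position: [0.5165, 0.0748, 0.1453]
orientation: [0.985, 0.172, 0.0, 0.0]
force: [-0.0, -0.8, -1.5]
opening: 0.0495
grip_force: 42.2
```

```bash
python3 plan.py .517 .0754 .1125 -1.228; python3 - <<'E'
from h import *
im2=env.camera("side");cv2.imwrite("pics/side6.png",im2[:,:,::-1])
s=env.read_state();x,y,z=s["position"];zb=z-.0077
c=np.array([x,y])-.0013*np.array([-.942,-.336]);print(c)
B=(.518,.0757,.343);C=(.5185,.0757,.343);T=(c[0],c[1],.343)
crop(im2,215,70,120,120,5,"pics/ab4.png",[box(*B,.14,.08,.058),box(*C,.124,.062,.104),box(*C,.124,.062,.058),box(*T,.106,.05,zb+.034),box(*T,.106,.05,zb)],"side")
E
```

```text
t 29.55 pos [0.5165 0.0748 0.1453] phi -1.2259 open 0.0495 tilt [ 7.e-04 -2.e-04 -1.e+00]
az total 0.021 dx,dy,dz total [ 0.017 -0.01   0.821]
[0.51777042 0.07529628]
```

View pics/ab4.png

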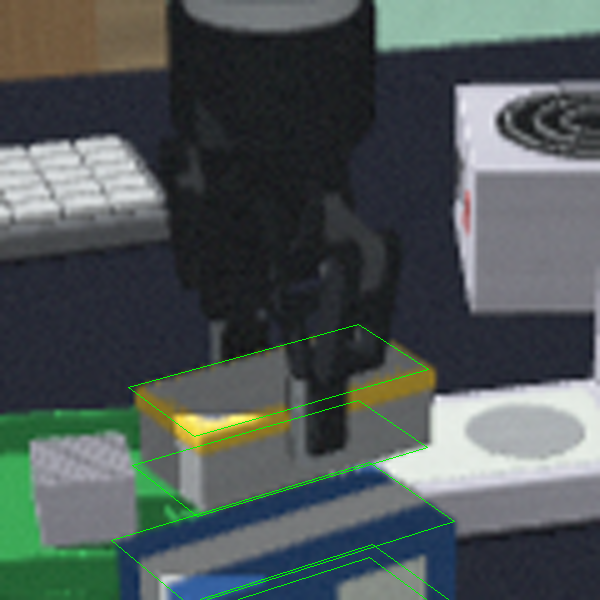

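The tin overlay is about 6 px off at 5x and the blue overlay about 4 px, so the relative offset is under 1 mm. Lowering.

Request:
servo_tool(series=[{"dx": 0, "dy": 0, "dz": 0.2, "ax": 0, "ay": 0, "az": 0.02}, {"dx": 0, "dy": 0, "dz": 0.25, "ax": 0, "ay": 0, "az": 0}, {"dx": 0, "dy": 0, "dz": 0.2, "ax": 0, "ay": 0, "az": 0}, {"dx": 0, "dy": 0, "dz": 0.08, "ax": 0, "ay": 0, "az": 0}, {"dx": 0, "dy": 0, "dz": 0.04, "ax": 0, "ay": 0, "az": 0}, {"dx": 0, "dy": 0, "dz": 0, "ax": 0, "ay": 0, "az": 0}, {"dx": 0, "dy": 0, "dz": 0, "ax": 0, "ay": 0, "az": 0}])

```text
t: 30.3
position: [0.5164, 0.0755, 0.1143]
orientation: [0.985, 0.171, 0.0, 0.0]
force: [0.0, 0.3, -2.2]
opening: 0.0492
grip_force: 42.2
```

Request:
servo_tool(series=[{"dx": 0, "dy": 0, "dz": 0.03, "ax": 0, "ay": 0, "az": 0}, {"dx": 0, "dy": 0, "dz": 0.02, "ax": 0, "ay": 0, "az": 0}, {"dx": 0, "dy": 0, "dz": 0, "ax": 0, "ay": 0, "az": 0}, {"dx": 0, "dy": 0, "dz": 0, "ax": 0, "ay": 0, "az": 0}])

```text
t: 30.7
position: [0.5162, 0.0755, 0.1122]
orientation: [0.985, 0.171, 0.0, 0.0]
force: [-0.2, 0.2, -1.3]
opening: 0.0491
grip_force: 42.2
```

Request:
servo_tool(series=[{"dx": 0, "dy": 0, "dz": 0.02, "ax": 0, "ay": 0, "az": 0}, {"dx": 0, "dy": 0, "dz": 0, "ax": 0, "ay": 0, "az": 0}])

```text
t: 30.9
position: [0.5163, 0.0755, 0.1117]
orientation: [0.985, 0.171, 0.0, 0.0]
force: [-0.3, -0.3, 2.3]
opening: 0.0492
grip_force: 42.6
```

Request:
servo_tool(series=[{"dx": 0, "dy": 0, "dz": 0, "ax": 0, "ay": 0, "az": 0}, {"dx": 0, "dy": 0, "dz": 0, "ax": 0, "ay": 0, "az": 0}, {"dx": 0, "dy": 0, "dz": 0, "ax": 0, "ay": 0, "az": 0}, {"dx": 0, "dy": 0, "dz": 0, "ax": 0, "ay": 0, "az": 0}, {"dx": 0, "dy": 0, "dz": 0, "ax": 0, "ay": 0, "az": 0}, {"dx": 0, "dy": 0, "dz": 0, "ax": 0, "ay": 0, "az": 0}], fingers=0)

```text
t: 31.5
position: [0.5162, 0.0755, 0.1113]
orientation: [0.985, 0.171, 0.0, -0.0]
force: [-0.5, -0.2, 0.7]
opening: 0.0852
grip_force: 0.0
```

Request:
servo_tool(series=[{"dx": 0, "dy": 0, "dz": -0.2, "ax": 0, "ay": 0, "az": 0}, {"dx": 0, "dy": 0, "dz": -0.4, "ax": 0, "ay": 0, "az": 0}, {"dx": 0, "dy": 0, "dz": -0.6, "ax": 0, "ay": 0, "az": 0}, {"dx": 0, "dy": 0, "dz": -0.6, "ax": 0, "ay": 0, "az": 0}, {"dx": 0, "dy": 0, "dz": -0.6, "ax": 0, "ay": 0, "az": 0}, {"dx": -0.2, "dy": -0.5, "dz": 0, "ax": 0, "ay": 0, "az": 0}, {"dx": -0.2, "dy": -0.6, "dz": 0, "ax": 0, "ay": 0, "az": 0}, {"dx": -0.2, "dy": -0.6, "dz": 0, "ax": 0, "ay": 0, "az": 0}, {"dx": -0.2, "dy": -0.6, "dz": 0, "ax": 0, "ay": 0, "az": 0}, {"dx": -0.2, "dy": -0.6, "dz": 0, "ax": 0, "ay": 0, "az": 0}, {"dx": -0.2, "dy": -0.6, "dz": 0, "ax": 0, "ay": 0, "az": 0}, {"dx": -0.2, "dy": -0.6, "dz": 0, "ax": 0, "ay": 0, "az": 0}, {"dx": -0.2, "dy": -0.6, "dz": 0, "ax": 0, "ay": 0, "az": 0}, {"dx": -0.2, "dy": -0.6, "dz": 0, "ax": 0, "ay": 0, "az": 0}, {"dx": -0.2, "dy": -0.6, "dz": 0, "ax": 0, "ay": 0, "az": 0}, {"dx": 0, "dy": 0, "dz": 0, "ax": 0, "ay": 0, "az": 0}])

```text
t: 33.1
position: [0.3596, 0.2724, 0.208]
orientation: [0.985, 0.172, 0.0, -0.001]
force: [0.3, -0.2, -0.8]
opening: 0.0853
grip_force: 0.0
```

```bash
python3 - <<'E'
from h import *
im=env.camera("top");im2=env.camera("side")
crop(im,130,130,200,150,2,"pics/a.png")
crop(im2,190,100,200,150,2,"pics/b.png")
cv2.imwrite("pics/f.png",np.hstack([cv2.imread("pics/a.png"),cv2.imread("pics/b.png")]))
m=mask(im,(20,100,80),(35,255,255),(220,150,310,270),25);print(fit(["top"],[m],.106,.05,.131,.138,(.518,.0757,.343)))
m=mask(im2,(20,100,60),(35,255,255),(215,110,330,200),25);print(fit(["side"],[m],.106,.05,.131,.138,(.518,.0757,.343)))
E
```

```text
(array([0.518 , 0.0758, 0.354 ]), np.float64(0.069))
(array([0.5212, 0.0704, 0.3397]), np.float64(0.59))
```

View pics/f.png

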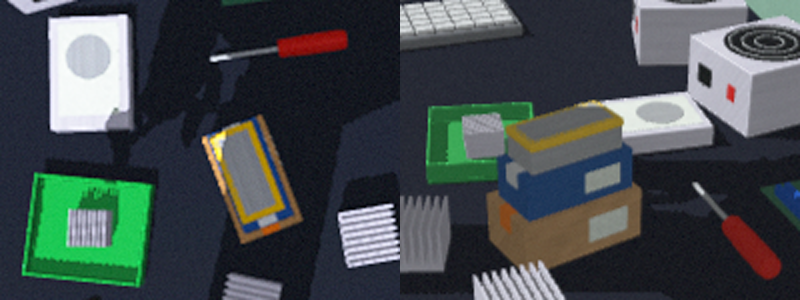

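The column at (252,180) is straight and centred, the sink is in the tray, and the drive and screwdriver haven't moved.

```bash
python3 -c "
from rig import env
print(env.job_done())"
```

```text
the job is handed in; nothing more can be done
None
```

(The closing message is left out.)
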